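Nest the loose mixing pot home on the stack

ROBOT

A 6-joint arm with a two-finger parallel gripper is mounted at the origin on the work surface. World frame = base frame: x ahead of the robot, y to its left, z up, the work surface at z = 0. Lengths are in m, angles in degrees, forces in N, time in s.
With the tool pointing down it reaches from about 0.4 to 0.825 m from the base axis. Payload 7 kg.
Tool frame: the origin (TCP) lies at the very end of the fingers, on their centre line; the grasp point (between the pads) lies 19 mm behind it; z points along the fingers, y is the direction in which the jaws open and shut (so a half turn about z gives the same grasp; the last joint's range is limited). The gripper opens to 88 mm and grips with 3 to 60 N. Pads are 19 mm wide; open, the fingers measure 130 mm over their backs; the gripper's body (78 mm by 193 mm) begins 47 mm behind the grasp point.
Start: joints at [-50.758, 20.546, 0.682, 0, -70.136, -16.507], TCP at [0.261, -0.623, 0.227] pointing down, gripper open.
Joint ranges: [-176.03, 176.03], [-82.01, 121.73], [-58.28, 71.71], [-173.87, 95.51], [-174.79, -0.11], [-173.66, 173.66]. Speed limits (degrees/s): [136.94, 136.94, 172.46, 180, 180, 180].

INTERFACE

Orientations are given as [roll, pitch, yaw] about the fixed x, y, z axes, in that order (R = Rz(yaw) Ry(pitch) Rx(roll)).
In Python, from plant import telemetry, snapshot, calibration, workorder gives the robot as it stands. The module is installed in compiled form; this text tells all that it offers.
- The arm moves only by the tool step_arm, never from a script. Its argument "plan" is text: rows parted by semicolons, each of 7 numbers parted by spaces: the finger opening in cm, from 0 to 8.76, then the shift along the tool's x, y, z in cm, then the turn, a rotation vector about the tool's x, y, z in degrees. A call has 1 to 12 rows; each row shifts and turns the commanded pose from where the row before left it, along the tool's axes as they then stand; what a row does not reach is not made up. A row lasts 1/12 s, in which the tool goes at most 41.7 mm and 7.16 degrees, less where a joint would pass 70% of its speed; a pose out of reach is approached as far as the arm can. A call with a gripper value outside its range is refused whole. The fingers move at their own pace and stop on an object; the grip force is fixed at half the most. Time passes only in rows, so rows that do not move let the fingers close. It gives the time, the measured TCP pose, the force and the opening at its end, in the units of the state.
- telemetry.get_obs(): the state, without advancing time (a new reading comes with each control period).
- snapshot(name): name is "scene" or "top"; returns the picture (420x560x3 uint8, blue, green, red); there is no depth.
- calibration(name): a dict with "K" (3x3 intrinsics, pixels), "camera_from_world" (4x4, takes a point from world to camera coordinates). Camera axes: x right, y up, looking along -z (the intrinsics and any distortion apply to the point x, -y, -z); pixel columns grow to the right and rows downward; lengths in m; the calibration is good to about 2 mm. A picture is of the moment at which its call begins. calibration takes no time and is no camera call.
- workorder.close_job(): hands the job in, once; it reports no verdict.
The state is a dict: "clock": time; "joint_pos": joint angles; "qvel": joint speeds; "tau": joint torques, N m; "tool_pos": TCP position; "orientation": TCP orientation; "force": force on the tool from outside, world axes, zero at the start; "moment": the same for the moment, N m; "opening": finger opening in m.
Only numpy, scipy, OpenCV 4.12 (cv2) and the standard library are available. Lean on these libraries where they do the work, as an engineer would, in place of code of your own. Each camera call takes 0.05 s, during which the arm holds its last target.

TASK

Put the loose blue mixing pot away on the stack in the black dock: nest it upright into the top pot and turn it until the studs under it drop between the pads inside, so that it sits fully home, then let go. How the docked pot is turned is not known, so feel for it with a light touch: do not drop it or press hard, and leave the bottle, the tape roll and the jar where they are.

Things in the scene. Friction and masses are not known exactly. Their poses are not given: they have to be found in the camera images.
- pot: loose blue plastic pot, 0.14 kg, upright at the start. Origin: centre of its underside, z up through the mouth. 90 mm tall, wall 2 mm. Top 22 mm: straight collar of 64 mm outer diameter (grip it from outside, any yaw); below, 56 mm diameter tapering to 36 mm. Under it three white studs, 8 mm wide, 12 mm tall, 12.5 mm off the axis, 120 deg apart. Inside like the docked pot: floor 28 mm up, three pads
- seat (a point): centre of the docked pot's inner floor, 68 mm above the bench, z up (its yaw says nothing): the loose pot's origin is here when home. On the floor 3 blue pads, 12 mm tall, 120 deg apart. If the loose pot's studs land on them it stands 12 mm high; they pass between them only within some 8 deg of the right angle, which repeats every 120 deg, is new each time and not reported. 2 mm play all round
- mouth (a point): centre of the docked pot's rim, 62 mm above seat, 130 mm above the bench, z up; inner diameter 60 mm here, 38 mm at its floor. The docked pot is a pot like the loose one. When home, the loose pot's rim stands 28 mm above this one: grip it no lower than 24 mm below its own rim
- dock: fixed round dark steel foot, 110 mm diameter, holding two nested blue pots upright, 130 mm tall overall; origin: centre of its underside on the bench. The top pot sits stiffly in it: 0.15 N m turns it, a light touch does not
- bottle: clear plastic bottle with a red cap, 60 mm diameter, 150 mm tall, bystander; origin at the centre of its underside
- tape: yellow roll of tape lying flat, 90 mm outer diameter, 24 mm tall, bystander; origin at the centre of its underside
- jar: small amber glass jar with a white cap, 52 mm diameter, 60 mm tall, bystander; origin at the centre of its underside
Not all that is in view belongs to the job. What is shaped like the pot but green is not meant.

How it is judged:
By the outcome, as a careful person would: the job done as asked, in the order asked, and still so for the second after the job is handed in, with the robot touching nothing.
It also fails if it takes over 58 s, if anything falls off the work surface, if the arm or the gripper's body presses on something with over 40 N, if the wrist force passes 120 N, or if a joint passes its speed limit or range.

## Working session

There is one attempt and no reset: what is moved stays moved. The work goes in short steps, Python scripts to look and compute and a tool call to move; the robot and the scene stay as the last step left them, time stands still between calls to the robot, and variables do not carry over. Pictures are saved under pics/ and viewed, and the job is handed in when it is done.

Besides the shell and the picture viewer there is one more tool, called after "Request:" as name(argument=value, ...) on one line, values as JSON. step_arm: Moves the arm, as the interface text tells. Its arguments: {"type":"object","properties":{"plan":{"type":"string"}},"required":["plan"]}

```bash
mkdir -p pics; cat > h.py <<'E'
import numpy as np, cv2
from plant import telemetry, snapshot, calibration, workorder
def cal(n):
    c=calibration(n); return np.array(c["K"]),np.array(c["camera_from_world"]),c
def proj(n,p):
    K,T,_=cal(n); q=T@np.append(p,1); v=K@np.array([q[0],-q[1],-q[2]]); return v[:2]/v[2]
def ray(n,u,v,z):
    K,T,_=cal(n); d=np.linalg.inv(K)@np.array([u,v,1]); d=np.array([d[0],-d[1],-d[2]])
    R=T[:3,:3]; c=-R.T@T[:3,3]; d=R.T@d; return c+d*(z-c[2])/d[2]
E
python3 - <<'E'
from h import *
for n in("scene","top"):
    cv2.imwrite(f"pics/{n}0.png",snapshot(n)); c=cal(n)[2]; print(c)
print(telemetry.get_obs())
E
```

```text
{'K': array([[422.9274731 ,   0.        , 281.89745846],
       [  0.        , 422.9274731 , 207.35995541],
       [  0.        ,   0.        ,   1.        ]]), 'camera_from_world': array([[-0.48625872,  0.87356595,  0.02085619,  0.2214784 ],
       [-0.44212783, -0.26655159,  0.85643052,  0.15892225],
       [ 0.7537078 ,  0.4072257 ,  0.51584085, -1.3629455 ],
       [ 0.        ,  0.        ,  0.        ,  1.        ]])}
{'K': array([[473.69284113,   0.        , 272.61315749],
       [  0.        , 473.69284113, 212.97297165],
       [  0.        ,   0.        ,   1.        ]]), 'camera_from_world': array([[ 0.01245026, -0.9998667 ,  0.01056313,  0.04438869],
       [ 0.98791486,  0.01393228,  0.15437005, -0.57737835],
       [-0.15449664,  0.00851352,  0.98795663, -1.12797238],
       [ 0.        ,  0.        ,  0.        ,  1.        ]])}
{'clock': 0.1, 'joint_pos': array([-5.07574595e+01,  2.05874297e+01,  6.39230079e-01, -1.72021885e-02,
       -7.01359234e+01, -1.65077602e+01]), 'qvel': array([ 0.00946203, -0.1136101 ,  0.06074643,  0.01756292,  0.02959701,
        0.0439762 ]), 'tau': array([-2.99257845e-04, -5.84163916e+01,  2.93750685e+01,  7.01546252e+00,
        1.01826258e-02, -7.49711035e-05]), 'tool_pos': array([ 0.2606781 , -0.6221611 ,  0.22571852]), 'orientation': array([ 1.79914749e+02, -8.39982099e-03, -1.57271071e+02]), 'force': array([ 0.10292747, -1.0844122 , -0.17874364]), 'moment': array([-0.0270551 ,  0.04202267, -0.01382879]), 'opening': 0.08803249732989465}
```

View pics/scene0.png

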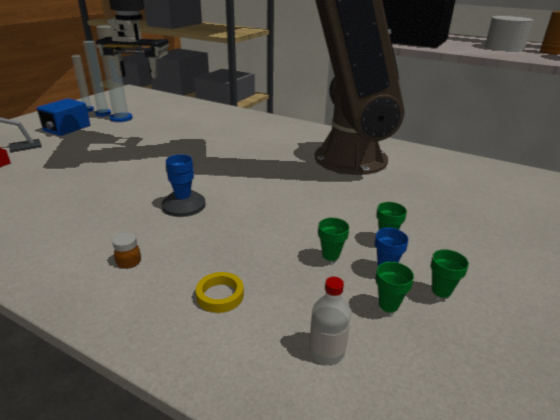

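View pics/top0.png

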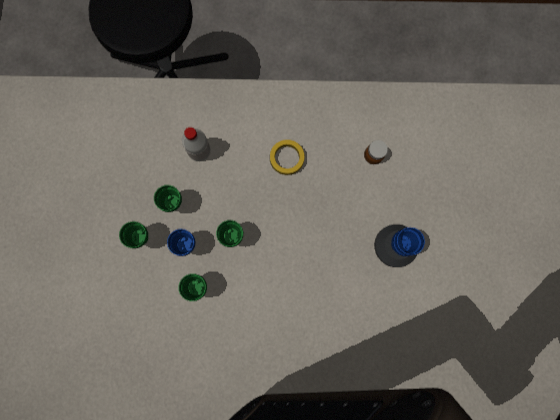

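The loose blue pot is at top (182,242), ringed by four green pots. The dock is at top (400,243), with its rim near (408,241). I'll enlarge both.

```bash
python3 - <<'E'
from h import *
im=cv2.imread("pics/top0.png")
a=cv2.resize(im[175:310,110:260],None,fx=4,fy=4,interpolation=cv2.INTER_CUBIC)
b=cv2.resize(im[215:275,370:435],None,fx=9,fy=9,interpolation=cv2.INTER_CUBIC)
cv2.imwrite("pics/c1.png",cv2.convertScaleAbs(a,alpha=1.6)); cv2.imwrite("pics/c2.png",cv2.convertScaleAbs(b,alpha=2))
E
```

```text
(no output)
```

View pics/c1.png

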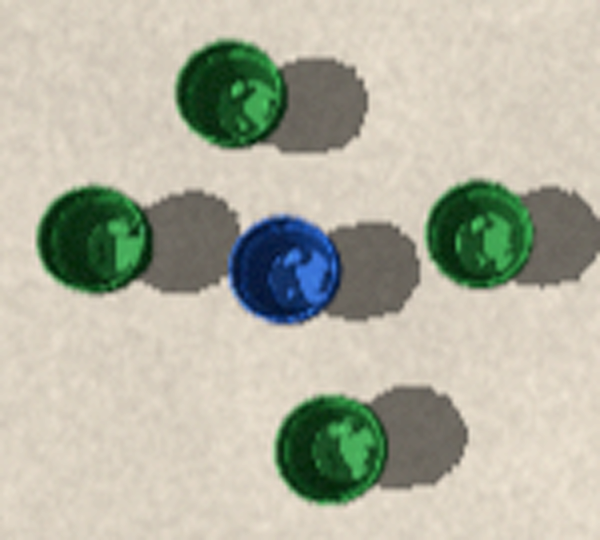

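View pics/c2.png

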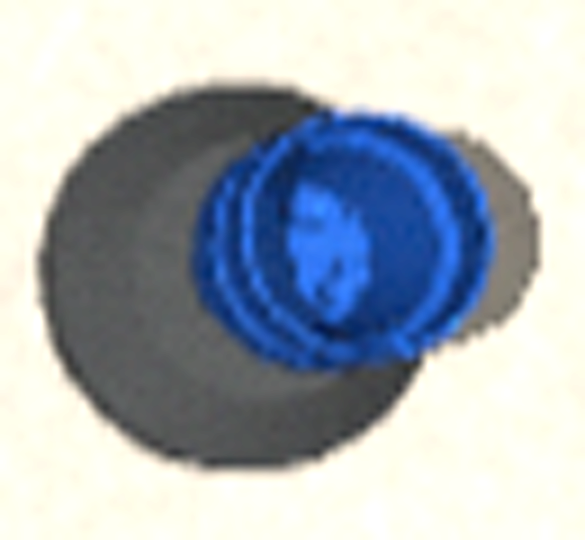

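```bash
cat >> h.py <<'E'
from scipy.optimize import minimize
def prof(z0):
    return [(z0+.012,.018),(z0+.04,.0225),(z0+.068,.028),(z0+.0681,.032),(z0+.09,.032)]
t=np.linspace(0,2*np.pi,60)
def sil(n,x,y,prs,S=8,shape=(420,560),box=None):
    m=np.zeros((box[3]*S,box[2]*S),np.uint8)
    for pr in prs:
        for a,b in zip(pr[:-1],pr[1:]):
            P=[]
            for z,r in (a,b):
                for k in t: P.append(proj(n,[x+r*np.cos(k),y+r*np.sin(k),z]))
            P=(np.array(P)-[box[0]-.5,box[1]-.5])*S-.5
            cv2.fillConvexPoly(m,cv2.convexHull(P.astype(np.float32)).round().astype(np.int32),255)
    return cv2.resize(m,(box[2],box[3]),interpolation=cv2.INTER_AREA)/255.
def fit(n,mask,x0,prs,box):
    x,y,w,h=box; M=mask[y:y+h,x:x+w].astype(float)
    f=lambda p:np.abs(sil(n,p[0],p[1],prs,box=box)-M).sum()
    r=minimize(f,x0,method="Nelder-Mead",options=dict(initial_simplex=[x0,np.add(x0,[.008,0]),np.add(x0,[0,.008])],xatol=2e-4,fatol=.1))
    return r.x,r.fun,M.sum()
def blue(im):
    b,g,r=[im[...,i].astype(int) for i in range(3)]; return (b>1.6*r+10)&(b>1.35*g)
def green(im):
    b,g,r=[im[...,i].astype(int) for i in range(3)]; return (g>1.5*r+8)&(g>1.2*b)
E
python3 - <<'E'
from h import *
top=cv2.imread("pics/top0.png"); sc=cv2.imread("pics/scene0.png")
def est(u,v,z):return ray("top",u,v,z)[:2]
p0=est(181.5,242,.09); d0=est(410,241,.13); print(p0,d0)
print("pot top",fit("top",blue(top),p0,[prof(0)],(160,220,45,45)))
print("dock top",fit("top",blue(top),d0,[prof(.04),prof(.012)],(380,215,60,55)))
print("pot scene proj",proj("scene",[*p0,.09]),"dock",proj("scene",[*d0,.13]))
# dock foot: fit in scene for blue; box
print("dock scene",fit("scene",blue(sc),d0,[prof(.04),prof(.012)],(155,145,50,55)))
print("pot scene",fit("scene",blue(sc)[:],p0,[prof(0)],(368,222,45,50)))
for n,(u,v) in dict(gL=(134,235),gT=(168,199),gR=(230.5,233),gB=(193,287)).items():
    g0=est(u,v,.09); print(n,fit("top",green(top),g0,[prof(0)],(u.__int__()-18,int(v)-18,37,37)))
print("bottle",est(190,133,.15),"tape",est(288,157,.02),"jar",est(377,151,.06))
E
```

```text
[0.49755185 0.26577875] [ 0.50315797 -0.2610989 ]Traceback (most recent call last):
  File "<stdin>", line 5, in <module>
  File "h.py", line 27, in fit
    r=minimize(f,x0,method="Nelder-Mead",options=dict(initial_simplex=[x0,np.add(x0,[.008,0]),np.add(x0,[0,.008])],xatol=2e-4,fatol=.1))
    res = _minimize_neldermead(fun, x0, args, callback, bounds=bounds,
                               **options)
    fxcc = func(xcc)
    fx = function(np.copy(x), *(wrapper_args + args))
  File "h.py", line 26, in <lambda>
    f=lambda p:np.abs(sil(n,p[0],p[1],prs,box=box)-M).sum()
                      ~~~^^^^^^^^^^^^^^^^^^^^^^^^^
  File "h.py", line 20, in sil
    for k in t: P.append(proj(n,[x+r*np.cos(k),y+r*np.sin(k),z]))
                         ~~~~^^^^^^^^^^^^^^^^^^^^^^^^^^^^^^^^^^^
  File "h.py", line 6, in proj
    K,T,_=cal(n); q=T@np.append(p,1); v=K@np.array([q[0],-q[1],-q[2]]); return v[:2]/v[2]
          ~~~^^^
  File "h.py", line 4, in cal
    c=calibration(n); return np.array(c["K"]),np.array(c["camera_from_world"]),c
ValueError: time passes only in moves, steps and waits
```

Calibration calls appear rate-limited; I'll cache the calibration.

```bash
sed -i 's/^def cal(n):/import functools\n@functools.lru_cache(None)\ndef cal(n):/' h.py
cat > m1.py <<'E'
from h import *
print(telemetry.get_obs()["clock"])
top=cv2.imread("pics/top0.png"); sc=cv2.imread("pics/scene0.png")
def est(u,v,z):return ray("top",u,v,z)[:2]
p0=est(181.5,242,.09); d0=est(410,241,.13); print(p0,d0)
print("pot top",fit("top",blue(top),p0,[prof(0)],(160,220,45,45)))
print("dock top",fit("top",blue(top),d0,[prof(.04),prof(.012)],(380,215,60,55)))
print("pot scene proj",proj("scene",[*p0,.09]),"dock",proj("scene",[*d0,.13]))
print("dock scene",fit("scene",blue(sc),d0,[prof(.04),prof(.012)],(155,145,50,55)))
print("pot scene",fit("scene",blue(sc)[:],p0,[prof(0)],(368,222,45,50)))
for n,(u,v) in dict(gL=(134,235),gT=(168,199),gR=(230.5,233),gB=(193,287)).items():
    g0=est(u,v,.09); print(n,fit("top",green(top),g0,[prof(0)],(u.__int__()-18,int(v)-18,37,37)))
print("bottle",est(190,133,.15),"tape",est(288,157,.02),"jar",est(377,151,.06))
E
python3 m1.py
```

```text
0.1
[0.49755185 0.26577875] [ 0.50315797 -0.2610989 ]
pot top (array([0.49898943, 0.26953122]), np.float64(52.278431372549015), np.float64(574.0))
dock top (array([ 0.50390156, -0.26235747]), np.float64(38.51764705882353), np.float64(750.0))
pot scene proj [390.30511129 235.18579312] dock [179.13491591 158.82586794]
dock scene (array([ 0.50415317, -0.26216558]), np.float64(78.09019607843138), np.float64(956.0))
pot scene (array([0.49836128, 0.26891155]), np.float64(249.32156862745097), np.float64(911.0))
gL (array([0.51394789, 0.3816058 ]), np.float64(69.86274509803923), np.float64(580.0))
gT (array([0.60448321, 0.30568526]), np.float64(73.39607843137256), np.float64(545.0))
gR (array([0.52079671, 0.15399375]), np.float64(64.70980392156864), np.float64(538.0))
gB (array([0.39350435, 0.23772474]), np.float64(62.2156862745098), np.float64(578.0))
bottle [0.7442669  0.24583696] tape [0.7270921  0.01401148] jar [ 0.73477563 -0.20676754]
```

Request:
step_arm(plan="8.76 0 0 0 0 0 -7.06;8.76 0 0 0 0 0 -7.06;8.76 0 0 0 0 0 -7.06;8.76 0 0 0 0 0 -7.06;8.76 0 0 0 0 0 -7.06")

```text
clock: 0.52
tool_pos: [0.2607, -0.6223, 0.226]
orientation: [180.0, 0.0, -121.6]
force: [-0.7, -0.1, -0.1]
opening: 0.0876
```

Request:
step_arm(plan="8.76 -3.94 -0.1 0 0 0 0;8.76 -3.94 -0.1 0 0 0 0;8.76 -3.94 -0.1 0 0 0 0;8.76 -3.94 -0.1 0 0 0 0;8.76 -3.94 -0.1 0 0 0 0;8.76 -3.94 -0.1 0 0 0 0;8.76 -3.94 -0.1 0 0 0 0;8.76 -3.94 -0.1 0 0 0 0;8.76 -3.94 -0.1 0 0 0 0;8.76 -3.94 -0.1 0 0 0 0;8.76 -3.94 -0.1 0 0 0 0;8.76 0 0 0 0 0 0")

```text
clock: 1.52
tool_pos: [0.5026, -0.2561, 0.2263]
orientation: [-180.0, 0.0, -121.7]
force: [-0.6, -1.0, -0.1]
opening: 0.0875
```

Request:
step_arm(plan="8.76 -3.46 2.17 0 0 0 0;8.76 -3.46 2.17 0 0 0 0;8.76 -3.46 2.17 0 0 0 0;8.76 -3.46 2.17 0 0 0 0;8.76 -3.46 2.17 0 0 0 0;8.76 -3.46 2.17 0 0 0 0;8.76 -3.46 2.17 0 0 0 0;8.76 -3.46 2.17 0 0 0 0;8.76 -3.46 2.17 0 0 0 0;8.76 -3.46 2.17 0 0 0 0;8.76 -3.46 2.17 0 0 0 0;8.76 -3.46 2.17 0 0 0 0")

```text
clock: 2.52
tool_pos: [0.4978, 0.2313, 0.2265]
orientation: [180.0, -0.0, -121.9]
force: [0.8, -0.2, -0.4]
opening: 0.0878
```

Request:
step_arm(plan="8.76 -3.46 2.17 0 0 0 0;8.76 0 0 0 0 0 0;8.76 0 0 0 0 0 0")

```text
clock: 2.77
tool_pos: [0.4979, 0.2722, 0.2256]
orientation: [180.0, -0.1, -121.8]
force: [-0.2, -0.4, -0.9]
opening: 0.0873
```

Request:
step_arm(plan="8.76 0.22 -0.23 1 0 0 0;8.76 0 0 3.5 0 0 0;8.76 0 0 3.5 0 0 0;8.76 0 0 3.5 0 0 0;8.76 0 0 2.5 0 0 0;8.76 0 0 1.7 0 0 0;8.76 0 0 0 0 0 0;8.76 0 0 0 0 0 0")

```text
clock: 3.43
tool_pos: [0.4989, 0.2653, 0.0689]
orientation: [180.0, -0.1, -122.0]
force: [-0.4, -0.1, 0.8]
opening: 0.0874
```

```bash
python3 - <<'E'
from h import *
for k in range(3): print({a:np.round(b,4) for a,b in telemetry.get_obs().items() if a in("tool_pos","orientation","force","joint_pos")})
s=snapshot("scene"); cv2.imwrite("pics/s1.png",cv2.convertScaleAbs(cv2.resize(s[170:330,300:500],None,fx=4,fy=3.75),alpha=1.6)[:600])
E
```

```text
{'joint_pos': array([ 4.78485e+01,  1.91389e+01, -2.45565e+01,  1.04000e-02,
       -4.64463e+01, -7.98993e+01]), 'tool_pos': array([0.4989, 0.2653, 0.0689]), 'orientation': array([ 1.799825e+02, -1.408000e-01, -1.220437e+02]), 'force': array([-0.4486, -0.0569,  0.774 ])}
{'joint_pos': array([ 4.78485e+01,  1.91389e+01, -2.45565e+01,  1.04000e-02,
       -4.64463e+01, -7.98993e+01]), 'tool_pos': array([0.4989, 0.2653, 0.0689]), 'orientation': array([ 1.799825e+02, -1.408000e-01, -1.220437e+02]), 'force': array([-0.4486, -0.0569,  0.774 ])}
{'joint_pos': array([ 4.78485e+01,  1.91389e+01, -2.45565e+01,  1.04000e-02,
       -4.64463e+01, -7.98993e+01]), 'tool_pos': array([0.4989, 0.2653, 0.0689]), 'orientation': array([ 1.799825e+02, -1.408000e-01, -1.220437e+02]), 'force': array([-0.4486, -0.0569,  0.774 ])}
```

View pics/s1.png

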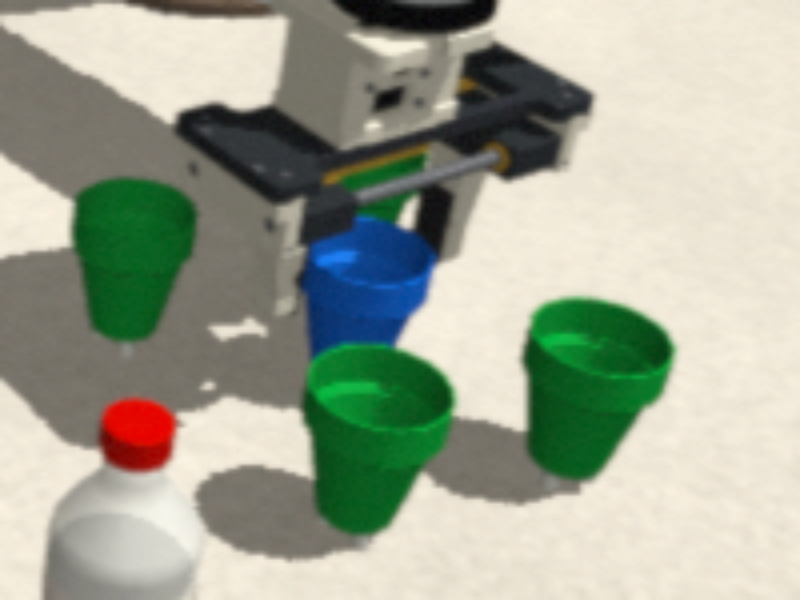

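The pot sits between the fingers, with the near finger to its left and the far one to its upper right, and the green pots are clear. The tool is about 3.5 mm off in y, so I'll correct that and close.

Request:
step_arm(plan="8.76 -0.3 0.18 0 0 0 0;8.76 0 0 0 0 0 0;8.76 0 0 0 0 0 0")

```text
clock: 3.73
tool_pos: [0.4999, 0.2713, 0.0709]
orientation: [-180.0, 0.1, -122.0]
force: [0.2, 0.4, 0.5]
opening: 0.0875
```

Request:
step_arm(plan="8.76 0.13 0 0.15 0 0 0;8.76 0 0 0 0 0 0")

```text
clock: 3.9
tool_pos: [0.4984, 0.2695, 0.0683]
orientation: [180.0, 0.0, -122.0]
force: [0.1, -0.6, 0.3]
opening: 0.0878
```

Request:
step_arm(plan="6 0 0 0 0 0 0;5 0 0 0 0 0 0;5 0 0 0 0 0 0;5 0 0 0 0 0 0;5 0 0 0 0 0 0;5 0 0 0 0 0 0")

```text
clock: 4.4
tool_pos: [0.4986, 0.2696, 0.0681]
orientation: [-180.0, 0.0, -122.0]
force: [-1.0, -0.2, 0.2]
opening: 0.0644
```

Request:
step_arm(plan="5 0 0 -1 0 0 0;5 0 0 -2.5 0 0 0;5 0 0 -3.5 0 0 0;5 0 0 -3.5 0 0 0;5 0 0 -3.5 0 0 0;5 0 0 -2 0 0 0;5 0 0 -1 0 0 0;5 0 0 0 0 0 0")

```text
clock: 5.07
tool_pos: [0.4993, 0.2702, 0.2409]
orientation: [-179.9, 0.3, -122.0]
force: [-0.1, 0.6, -0.2]
opening: 0.0641
```

Request:
step_arm(plan="5 1.6 -1.02 0 0 0 0;5 3.2 -2.04 0 0 0 0;5 3.2 -2.04 0 0 0 0;5 3.2 -2.04 0 0 0 0;5 3.2 -2.04 0 0 0 0;5 3.2 -2.04 0 0 0 0;5 3.2 -2.04 0 0 0 0;5 3.2 -2.04 0 0 0 0;5 3.2 -2.04 0 0 0 0;5 3.2 -2.04 0 0 0 0;5 3.2 -2.04 0 0 0 0;5 3.2 -2.04 0 0 0 0")

```text
clock: 6.07
tool_pos: [0.501, -0.1688, 0.236]
orientation: [179.8, -0.1, -122.0]
force: [0.6, 0.2, -1.4]
opening: 0.0643
```

Request:
step_arm(plan="5 3.2 -2.04 0 0 0 0;5 3.2 -2.04 0 0 0 0;5 1.59 -1.04 0 0 0 0;5 0 0 0 0 0 0;5 0 0 0 0 0 0;5 0 0 0 0 0 0")

```text
clock: 6.57
tool_pos: [0.5028, -0.2615, 0.2363]
orientation: [179.8, -0.0, -122.0]
force: [0.1, 0.4, -0.9]
opening: 0.064
```

```bash
python3 - <<'E'
from h import *
print(telemetry.get_obs())
s=snapshot("scene"); t=snapshot("top"); cv2.imwrite("pics/s2.png",s);cv2.imwrite("pics/t2.png",t)
a=cv2.resize(s[90:230,110:250],None,fx=4,fy=4,interpolation=2);b=cv2.resize(t[190:300,350:460],None,fx=3.6,fy=5.09,interpolation=2)
cv2.imwrite("pics/st2.png",cv2.convertScaleAbs(a,alpha=1.7))
cv2.imwrite("pics/tt2.png",cv2.convertScaleAbs(cv2.resize(t[170:320,300:500],None,fx=3,fy=3),alpha=1.7))
E
```

```text
{'clock': 6.5667, 'joint_pos': array([-7.72325577e+00,  1.01406877e+01, -1.22462219e+01, -3.51111819e-02,
       -6.77845355e+01, -2.42799134e+01]), 'qvel': array([ 1.27227595, -0.87401382,  0.40935148,  0.15208497, -0.12049088,
       -0.06072243]), 'tau': array([-8.56409334e-01, -4.34670961e+01,  2.94126731e+01,  7.14384556e+00,
        1.82325766e-03,  2.96603597e-02]), 'tool_pos': array([ 0.50281961, -0.26153104,  0.23628782]), 'orientation': array([ 1.79830367e+02, -4.09054575e-02, -1.22016432e+02]), 'force': array([ 0.07568506,  0.38844295, -0.94665935]), 'moment': array([0.0441485 , 0.05052097, 0.05828247]), 'opening': 0.06401489854773254}
```

View pics/st2.png

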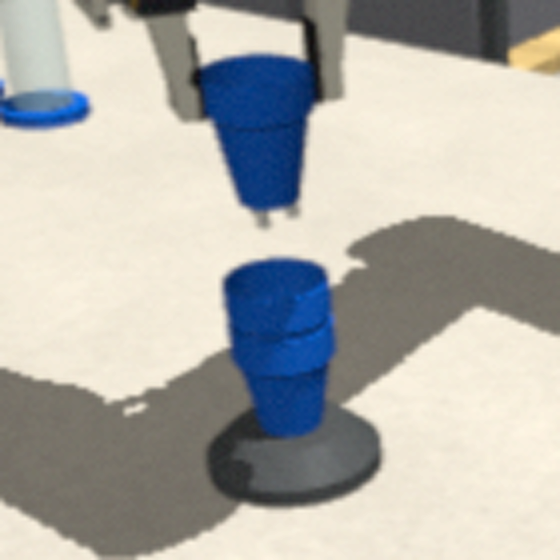

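View pics/tt2.png

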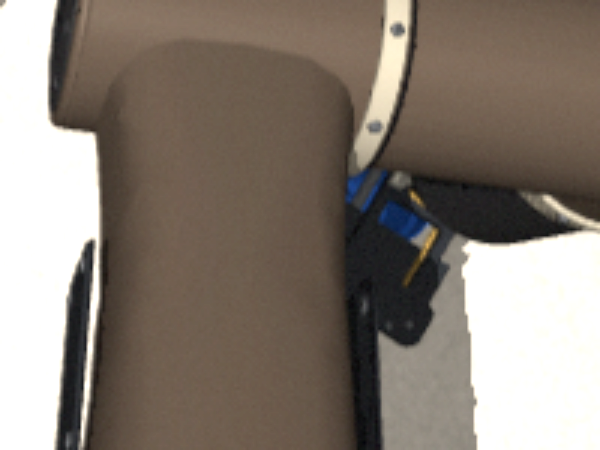

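The held pot hangs upright above the dock, with its stud tips near scene (177,144) and the docked rim near (179,158). I'll fit both silhouettes to compare their axes.

```bash
python3 - <<'E'
from h import *
sc=cv2.imread("pics/s2.png"); m=blue(sc)
h=fit("scene",m,np.array([.503,-.2615]),[prof(.1685)],(150,98,50,47)); print("held",h)
d=fit("scene",m,np.array([.504,-.2622]),[prof(.04),prof(.012)],(155,152,50,50)); print("dock",d)
cv2.imwrite("pics/ov.png",cv2.resize(np.hstack([m[98:145,150:200]*255,sil("scene",*h[0],[prof(.1685)],box=(150,98,50,47))*255]).astype(np.uint8),None,fx=8,fy=8,interpolation=0))
E
```

```text
held (array([ 0.50070147, -0.26214749]), np.float64(93.96470588235294), np.float64(792.0))
dock (array([ 0.50554672, -0.26134788]), np.float64(97.58823529411765), np.float64(950.0))
```

View pics/ov.png

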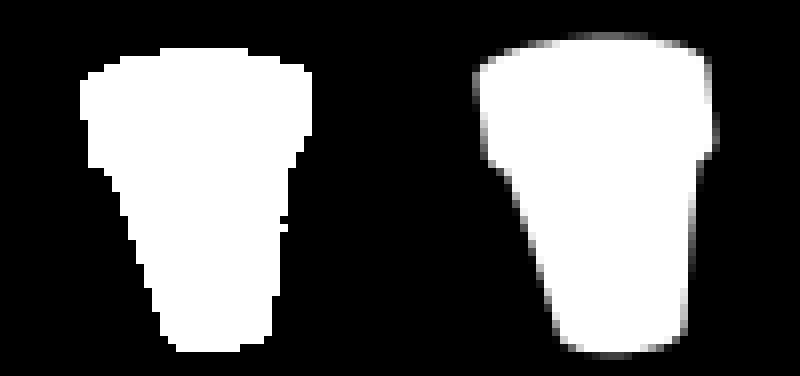

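Request:
step_arm(plan="5 0 -0.1 1 0 0 0;5 0 0 2 0 0 0;5 0 0 2 0 0 0;5 0 0 1.5 0 0 0;5 0 0 0.5 0 0 0;5 0 0 0 0 0 0;5 0 0 0 0 0 0")

```text
clock: 7.25
tool_pos: [0.5051, -0.262, 0.1684]
orientation: [-180.0, -0.0, -121.9]
force: [0.8, 0.1, -1.4]
opening: 0.0645
```

Request:
step_arm(plan="5 0 0 0.25 0 0 0;5 0 0 0.25 0 0 0;5 0 0 0.25 0 0 0;5 0 0 0.25 0 0 0;5 0 0 0 0 0 0;5 0 0 0 0 0 0")

```text
clock: 7.75
tool_pos: [0.5047, -0.2623, 0.158]
orientation: [180.0, -0.0, -122.0]
force: [0.2, -0.9, -1.3]
opening: 0.0641
```

Request:
step_arm(plan="5 0 0 0.2 0 0 0;5 0 0 0.2 0 0 0;5 0 0 0.1 0 0 0;5 0 0 0 0 0 0")

```text
clock: 8.08
tool_pos: [0.5046, -0.2622, 0.1527]
orientation: [180.0, -0.0, -122.0]
force: [-0.2, -0.3, -0.9]
opening: 0.0642
```

Request:
step_arm(plan="5 0 0 0.1 0 0 0;5 0 0 0.1 0 0 0;5 0 0 0 0 0 0")

```text
clock: 8.33
tool_pos: [0.5047, -0.2622, 0.1508]
orientation: [180.0, -0.0, -122.0]
force: [0.3, -0.0, -1.2]
opening: 0.0639
```

Request:
step_arm(plan="5 0 0 0.1 0 0 0;5 0 0 0 0 0 0")

```text
clock: 8.5
tool_pos: [0.5047, -0.2622, 0.1499]
orientation: [180.0, -0.0, -122.0]
force: [0.1, -0.3, -1.2]
opening: 0.0644
```

Request:
step_arm(plan="5 0 0 0.1 0 0 0;5 0 0 0 0 0 0")

```text
clock: 8.67
tool_pos: [0.5047, -0.2622, 0.1489]
orientation: [180.0, -0.0, -122.0]
force: [-0.3, -0.4, -1.0]
opening: 0.0643
```

Request:
step_arm(plan="5 0 0 0.05 0 0 0;5 0 0 0 0 0 0")

```text
clock: 8.83
tool_pos: [0.5048, -0.2622, 0.1485]
orientation: [180.0, -0.0, -122.0]
force: [0.4, -0.2, -1.6]
opening: 0.0641
```

Request:
step_arm(plan="5 0 0 0.05 0 0 0;5 0 0 0 0 0 0")

```text
clock: 9.0
tool_pos: [0.5048, -0.2623, 0.1481]
orientation: [-180.0, 0.0, -122.0]
force: [-0.0, -0.3, -1.9]
opening: 0.0642
```

Request:
step_arm(plan="5 0 0 0.05 0 0 0;5 0 0 0 0 0 0")

```text
clock: 9.17
tool_pos: [0.5049, -0.2623, 0.148]
orientation: [-180.0, -0.0, -122.0]
force: [-0.2, 0.3, 2.5]
opening: 0.0643
```

Request:
step_arm(plan="5 0 0 0 0 0 -3;5 0 0 0 0 0 -3;5 0 0 0 0 0 0")

```text
clock: 9.42
tool_pos: [0.5052, -0.2624, 0.148]
orientation: [-179.9, 0.0, -115.8]
force: [-0.5, -0.6, 2.2]
opening: 0.0645
```

Request:
step_arm(plan="5 0 0 0 0 0 -3;5 0 0 0 0 0 -3;5 0 0 0 0 0 0")

```text
clock: 9.67
tool_pos: [0.5052, -0.2624, 0.1479]
orientation: [-179.9, -0.0, -109.9]
force: [0.2, -0.4, 2.3]
opening: 0.0641
```

Request:
step_arm(plan="5 0 0 0 0 0 -3;5 0 0 0 0 0 -3;5 0 0 0 0 0 0")

```text
clock: 9.92
tool_pos: [0.505, -0.2623, 0.1477]
orientation: [-180.0, -0.0, -104.0]
force: [0.0, -0.1, 1.6]
opening: 0.0641
```

Request:
step_arm(plan="5 0 0 0 0 0 -3;5 0 0 0 0 0 -3;5 0 0 0 0 0 0")

```text
clock: 10.17
tool_pos: [0.5044, -0.2621, 0.1471]
orientation: [180.0, 0.0, -98.0]
force: [0.0, -0.0, -1.0]
opening: 0.0644
```

The contact force is gone at yaw -98. I'll test by lowering here.

Request:
step_arm(plan="5 0 0 0.1 0 0 0;5 0 0 0 0 0 0")

```text
clock: 10.33
tool_pos: [0.5044, -0.2621, 0.1461]
orientation: [179.9, 0.0, -98.2]
force: [0.7, 0.3, -1.9]
opening: 0.0643
```

Request:
step_arm(plan="5 0 0 0 0 0 -3;5 0 0 0.1 0 0 -1;5 0 0 0.1 0 0 0;5 0 0 0 0 0 0")

```text
clock: 10.67
tool_pos: [0.5045, -0.2622, 0.1442]
orientation: [180.0, 0.0, -94.1]
force: [-0.3, 1.0, -1.7]
opening: 0.0644
```

```bash
python3 -c "
from h import *
print(telemetry.get_obs())"
```

```text
{'clock': 10.6667, 'joint_pos': array([-7.74890303e+00,  1.45331056e+01, -1.94183000e+01, -8.66858383e-03,
       -5.60833664e+01,  3.66376123e+00]), 'qvel': array([-0.11470016, -0.158939  ,  0.20058613, -0.01531209, -0.33485829,
        0.2660409 ]), 'tau': array([ 1.44675185e-02, -4.73923230e+01,  2.65093839e+01,  6.41435623e+00,
        9.56878695e-02,  1.00273322e-01]), 'tool_pos': array([ 0.50453874, -0.26217453,  0.14416973]), 'orientation': array([ 1.79965758e+02,  9.39798299e-03, -9.40899837e+01]), 'force': array([-0.33543566,  0.97741798, -1.69204571]), 'moment': array([0.04542179, 0.13364612, 0.02549032]), 'opening': 0.06437091753375221}
```

Free so far, and the moment is small. I'll continue down to about 0.138.

Request:
step_arm(plan="5 0 0 0.15 0 0 0;5 0 0 0.15 0 0 0;5 0 0 0 0 0 0")

```text
clock: 10.92
tool_pos: [0.5046, -0.2622, 0.1411]
orientation: [180.0, 0.0, -94.0]
force: [-0.2, -0.2, -1.7]
opening: 0.064
```

Request:
step_arm(plan="5 0 0 0.15 0 0 0;5 0 0 0.1 0 0 0;5 0 0 0 0 0 0")

```text
clock: 11.17
tool_pos: [0.5046, -0.2622, 0.1388]
orientation: [180.0, 0.0, -94.0]
force: [-1.0, -0.2, -0.8]
opening: 0.0642
```

Request:
step_arm(plan="5 0 0 0.1 0 0 0;5 0 0 0 0 0 0")

```text
clock: 11.33
tool_pos: [0.5047, -0.2622, 0.1379]
orientation: [180.0, 0.0, -94.0]
force: [0.1, 0.8, -1.1]
opening: 0.0641
```

Request:
step_arm(plan="5 0 0 0.05 0 0 0;5 0 0 0 0 0 0")

```text
clock: 11.5
tool_pos: [0.5047, -0.2622, 0.1375]
orientation: [180.0, 0.0, -94.0]
force: [0.0, 1.1, -0.0]
opening: 0.0645
```

Request:
step_arm(plan="5 0 0 0.05 0 0 0;5 0 0 0 0 0 0")

```text
clock: 11.67
tool_pos: [0.5048, -0.2622, 0.137]
orientation: [180.0, 0.0, -94.0]
force: [-0.2, -0.1, -1.6]
opening: 0.0642
```

Request:
step_arm(plan="5 0 0 0.05 0 0 0;5 0 0 0 0 0 0")

```text
clock: 11.83
tool_pos: [0.5047, -0.2622, 0.1365]
orientation: [180.0, 0.0, -94.0]
force: [-0.0, 0.1, -1.0]
opening: 0.0642
```

Request:
step_arm(plan="5 0 0 0.03 0 0 0;5 0 0 0 0 0 0")

```text
clock: 12.0
tool_pos: [0.5047, -0.2622, 0.1362]
orientation: [180.0, 0.0, -94.0]
force: [-0.5, 0.2, -1.0]
opening: 0.0644
```

Request:
step_arm(plan="5 0 0 0.04 0 0 0;5 0 0 0 0 0 0")

```text
clock: 12.17
tool_pos: [0.5048, -0.2623, 0.1361]
orientation: [-180.0, -0.0, -94.0]
force: [-1.1, -0.3, 0.9]
opening: 0.0644
```

Request:
step_arm(plan="5 0 0 0.03 0 0 0;5 0 0 0 0 0 0")

```text
clock: 12.33
tool_pos: [0.5049, -0.2623, 0.136]
orientation: [-180.0, -0.0, -94.0]
force: [-1.1, 1.1, 4.0]
opening: 0.0643
```

Floor contact is at 0.136, exactly 12 mm below the pad contact, so the pot is home. I'll relax, open and retreat.

Request:
step_arm(plan="5 0 0 -0.05 0 0 0;6.6 0 0 0 0 0 0;7 0 0 0 0 0 0;7.6 0 0 0 0 0 0;8.5 0 0 0 0 0 0;8.76 0 0 0 0 0 0;8.76 0 0 0 0 0 0")

```text
clock: 12.92
tool_pos: [0.5048, -0.2622, 0.136]
orientation: [180.0, 0.0, -94.0]
force: [-0.5, -0.8, -1.6]
opening: 0.0859
```

Request:
step_arm(plan="8.76 0 0 -0.5 0 0 0;8.76 0 0 -1.5 0 0 0;8.76 0 0 -3 0 0 0;8.76 0 0 -3 0 0 0;8.76 0 0 -3 0 0 0;8.76 0 0 -2 0 0 0;8.76 0 0 0 0 0 0")

```text
clock: 13.5
tool_pos: [0.5068, -0.2632, 0.2718]
orientation: [-179.5, -0.1, -93.9]
force: [0.4, -0.8, 0.9]
opening: 0.0877
```

Request:
step_arm(plan="8.76 -3.5 0 0 0 0 0;8.76 -4 0 0 0 0 0;8.76 -4 0 0 0 0 0;8.76 -4 0 0 0 0 0;8.76 -4 0 0 0 0 0;8.76 -3.5 0 0 0 0 0;8.76 0 0 0 0 0 0;8.76 0 0 0 0 0 0")

```text
clock: 14.17
tool_pos: [0.5207, -0.0309, 0.2661]
orientation: [-180.0, 0.0, -93.8]
force: [-0.6, -0.9, 0.3]
opening: 0.0875
```

```bash
python3 - <<'E'
from h import *
s=snapshot("scene"); t=snapshot("top")
cv2.imwrite("pics/s3.png",s); cv2.imwrite("pics/t3.png",t)
cv2.imwrite("pics/s3c.png",cv2.convertScaleAbs(cv2.resize(s[120:230,120:250],None,fx=5,fy=5,interpolation=2),alpha=1.6))
m=blue(s)
for h in(.068,.074,.08): print(h,fit("scene",m,np.array([.504,-.2622]),[prof(h),prof(.04),prof(.012)],(150,125,60,80)))
E
```

```text
0.068 (array([ 0.50105336, -0.26535234]), np.float64(116.47450980392156), np.float64(1214.0))
0.074 (array([ 0.50061455, -0.26578366]), np.float64(178.30196078431374), np.float64(1214.0))
0.08 (array([ 0.50110817, -0.26571743]), np.float64(244.42745098039217), np.float64(1214.0))
```

View pics/s3c.png

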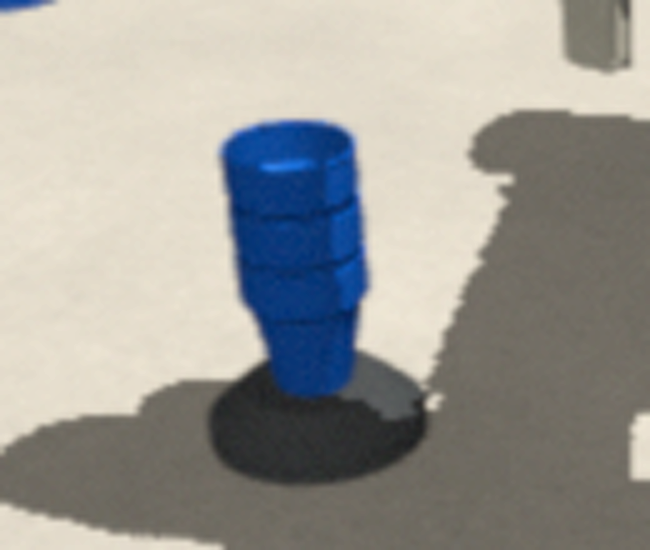

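View pics/t3.png

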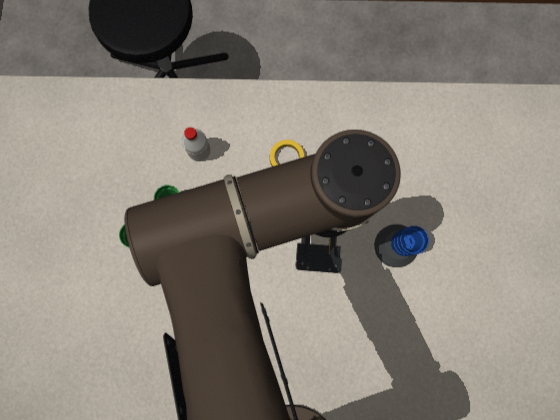

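View pics/s3.png

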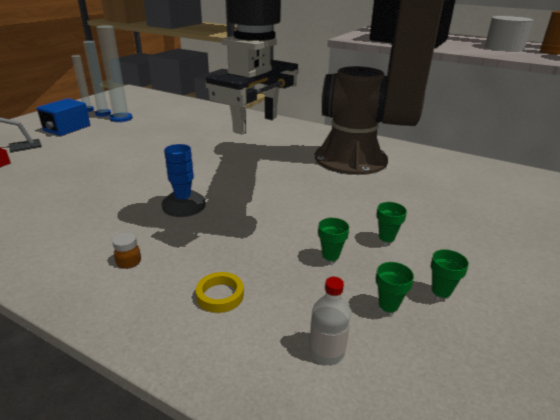

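The three collars in the stack are evenly spaced: the lower edges are at crop rows 212, 265 and 320. The silhouette fits the home height best, and the bystanders and green pots have not moved. I'm handing in.

```bash
python3 -c "
from h import *
print(workorder.close_job())"
```

```text
the job is handed in; nothing more can be done
None
```

The blue pot is home on the stack in the dock, released, and the job is handed in at about 14 s of the 58 s allowed.

**What I did:** I gripped the pot by its collar and lowered it into the docked pot. It touched the pads with the tool at z = 0.148, at about 4 N. Keeping that light contact, I turned it about 24° until the force vanished. I turned it 4° more to centre it, lowered it to floor contact at z = 0.136, then relaxed, opened and withdrew.

**Last checks:**
- **Seating height:** floor contact was 12 mm below the pad contact, which is exactly the height of the pads. The silhouette fit also favours home (mismatch 116 px, against 244 px for 12 mm high).
- **Stack:** the three collars are evenly spaced in the scene picture.
- **Force:** the highest contact force I read was about 5 N.
- **Surroundings:** the bottle, tape roll, jar and green pots look unmoved in the scene picture. In the top view the arm hid part of the tape roll and most of the green pots; the jar was hidden altogether.

**What disagreed:**
- The silhouette fit put the stack 3–5 mm from the earlier dock estimate in x and y. I took this as camera and edge error, because the pot went in without any notable side force.
- Pose readings taken just after fast moves were off by 1–4 mm, so I relied only on readings at rest.

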